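# Reseat a hot-plug drive in the other dock

### The job

One of the two drive docks holds a drive cartridge that is not being read there: move it to the other, empty dock. Press the drive down to make its push-push catch let go, lift it out once it has popped up, then push it into the other dock until that dock's catch holds it down by itself; press with feeling, never ramming or tearing at the docks, and leave the other things on the bench where they are.

Things in the scene. Friction and masses are not known exactly. Their poses are not given: they have to be found in the camera images.
- drive_center (a point): Centre of the drive cartridge, a plain aluminium slab standing on end in dock_a: 15 mm thick (its x), 70 mm wide (y), 100 mm tall (z, up). The point is 50 mm below the flat top edge (press there) and 50 mm above the underside. Grip the upper 40 mm of its broad faces. Notches in the narrow sides, 11 to 20 mm above the underside, are for the docks' claws. 0.11 to 0.22 kg.
- dock_a: Dock that holds the drive at the start: a fixed black box, origin at the centre of its underside on the bench, 84 mm (its x) by 112 mm (y) by 75 mm tall, front with power key towards -x. Slot in the middle of its top for the drive, 17 mm (x) by 72.5 mm (y). While the drive is caught, claws in the slot grip its notches: it cannot be pulled out until a press has made it pop up.
- dock_a_carriage: Sprung carriage inside dock_a's slot, on which the drive stands; origin in the middle of its floor, axes as the dock. It pushes up with 5 N at the top to 10 N deep down. Raised: its floor is 38 mm above the bench, a drive on it has its centre at 88 mm and its top at 138 mm. Caught: about 16 mm lower. It carries the claws. The slot's mouth, 75 mm above the bench, has a 4 mm bevel all round.
- dock_b: The empty dock: fixed, same kind, size, axes, slot, carriage and catch as dock_a; its carriage is up. Its catch is set differently: the depth at which it holds lies anywhere from 10 to 21 mm below the raised place, and its end stop shifts with it. This can be felt, not seen.
- dock_b_carriage: Carriage inside dock_b, like the other, raised at the start. Push-push catch of both docks: press down to the end and let go, and the drive stays caught a few mm higher; press to the end again and let go, and it pops up fully. The catch changes 3 to 4 mm below the caught place; just after that a rubber stop begins (12 N per mm). 12 to 14 N is enough; over 24 N on a carriage breaks its connector.
- spare_center (a point): Bystander: centre of a second, identical drive cartridge that lies flat on the bench (15 mm high, its 100 mm length along its x axis). Leave it alone.
- carton: Bystander: small cardboard carton 75 mm (x) by 115 mm (y) by 40 mm tall, origin at the centre of its underside. Leave it alone.
- screwdriver: Bystander: screwdriver lying on the bench beyond the docks, about 0.2 m long along its x axis. Leave it alone.
Not all that is in view belongs to the job. Leave any orange or red look-alike of the dock_b alone.

How it is judged:
By the outcome, as a careful person would: the job done as asked, in the order asked, and still so for the second after the job is handed in, with the robot touching nothing.
It also fails if it takes over 59 s, if anything falls off the work surface, if the arm or the gripper's body presses on something with over 40 N, if the wrist force passes 120 N, or if a joint passes its speed limit or range.

### The arm

A 6-joint arm with a two-finger parallel gripper is mounted at the origin on the work surface. World frame = base frame: x ahead of the robot, y to its left, z up, the work surface at z = 0. Lengths are in m, angles in degrees, forces in N, time in s.
With the tool pointing down it reaches from about 0.3 to 0.75 m from the base axis. Payload 8.5 kg.
Tool frame: the origin (TCP) lies on the centre line of the jaws, within the pads' length; the fingertips stand 19 mm ahead of it and the grasp point (between the pads) is the TCP (env.tcp_to_tips is the z of the fingertips in the tool frame, in m); z points along the fingers, y is the line along which they close (so a half turn about z gives the same grasp; the last joint's range is limited). The gripper opens to 85 mm and grips with 20 to 120 N. Pads are 22 mm wide; open, the fingers measure 114 mm over their backs; the gripper's body (76 mm by 85 mm) begins 54 mm behind the grasp point. The pads swing forward as they close: fully open they stand 13 mm farther back than shut.
Start: joints at [64.784, 21.807, 74.336, -0, 83.858, -12.336], TCP at [0.123, 0.536, 0.25] pointing down, gripper open.
Joint ranges: [-178.18, 178.18], [-50.72, 133.34], [12.68, 142.11], [-81.47, 261.47], [9.98, 163.14], [-165.26, 165.26]. Speed limits (degrees/s): [136.94, 136.94, 180, 180, 180, 180].

### API

Orientations are given as a 3x3 rotation matrix whose columns are the frame's x, y, z axes.
In Python, from rig import env gives the robot as it stands.
- The arm moves only by the tool servo_tool, never from a script. Its argument "steps" is a list of rows, each an object of numbers: "tx", "ty", "tz": the shift along the world's x, y, z in cm; "yaw": the turn about the world's z in degrees; "claw": the finger opening in cm, from 0 to 8.54. In form: [{"tx": .., "ty": .., "tz": .., "yaw": .., "claw": ..}, ...]. A call has 1 to 20 rows; each row shifts and turns the commanded pose from where the row before left it; what a row does not reach is not made up. A row lasts 1/10 s, in which the tool goes at most 50 mm and 8.59 degrees, less where a joint would pass 70% of its speed; a pose out of reach is approached as far as the arm can. A call with a gripper value outside its range is refused whole. The fingers move at their own pace and stop on an object; "newtons" is the grip in N (left out, the last holds). Time passes only in rows, so rows that do not move let the fingers close. It gives the time, the measured TCP pose, the force, the opening and the grip force at its end, in the units of the state.
- env.observe(): the state, without advancing time (a new reading comes with each control period).
- env.get_image(name): name is "scene" or "top"; returns (picture, depth): 420x560x3 uint8, red, green, blue; 420x560 float32, m along the optical axis (not along the pixel's ray), 0 where there is no reading.
- env.camera_model(name): a dict with "fovy" (degrees; the focal length in pixels is half the picture's height over the tangent of half this angle, whatever the lens; pixels are square), "cx", "cy" (the principal point, pixels), "T" (4x4, takes a point from camera to world coordinates). Camera axes: x right, y down, z forward; pixel columns grow to the right and rows downward; lengths in m; the calibration is good to about 2 mm. A picture is of the moment at which its call begins. camera_model takes no time and is no camera call.
- env.close_job(): hands the job in; it is judged then, once.
The state is a dict: "time_s": time; "q": joint angles; "qvel": joint speeds; "joint_efforts": joint torques, N m; "position": TCP position; "tool_rot": TCP orientation; "ft_force": force on the tool from outside, world axes, zero at the start; "wrist_torque": the same for the moment, N m; "grip_width": finger opening in m; "gripper_force": force on a finger pad.
Only numpy, scipy, OpenCV 4.12 (cv2) and the standard library are available. Lean on these libraries where they do the work, as an engineer would, in place of code of your own. Each camera call takes 0.05 s, during which the arm holds its last target. There are 200 camera calls.

## Working session

There is one attempt and no reset: what is moved stays moved. The work goes in short steps, Python scripts to look and compute and a tool call to move; the robot and the scene stay as the last step left them, time stands still between calls to the robot, and variables do not carry over. Pictures are saved under pics/ and viewed, at most 10 in all, crops included, and the job is handed in when it is done.

Besides the shell and the picture viewer there is one more tool, called after "Call:" by a JSON object that holds its "api" and its "payload", one argument or row to a line. servo_tool: Moves the arm, as the interface text tells. Its arguments: {"type":"object","properties":{"steps":{"type":"array"},"newtons":{"type":"number"}},"required":["steps"]}

```bash
mkdir -p pics; ls; cat > h.py <<'E'
import numpy as np, cv2
from rig import env
def cam(n):
    m=env.camera_model(n); f=210/np.tan(np.radians(m["fovy"])/2); return f,m["cx"],m["cy"],np.array(m["T"])
def ray(n,u,v,z):
    f,cx,cy,T=cam(n); d=T[:3,:3]@np.array([(u-cx)/f,(v-cy)/f,1]); o=T[:3,3]; return o+d*(z-o[2])/d[2]
def cloud(n,dep):
    f,cx,cy,T=cam(n); v,u=np.mgrid[:420,:560]; P=np.stack([(u-cx)/f*dep,(v-cy)/f*dep,dep],-1); return P@T[:3,:3].T+T[:3,3]
E
python3 - <<'E'
from h import *
for n in("top","scene"):
    im,d=env.get_image(n); np.savez(f"pics/{n}0.npz",im=im,d=d); cv2.imwrite(f"pics/{n}0.png",im[...,::-1]); print(n,cam(n), env.camera_model(n).keys())
print(env.observe())
E
```

```text
pics
top (np.float64(529.1657266416007), 269.7983441634195, 203.769187132115, array([[ 0.00514054, -0.99135896,  0.13107624,  0.33991183],
       [-0.99996435, -0.00421802,  0.00731474, -0.0300741 ],
       [-0.00669865, -0.13110917, -0.9913453 ,  1.28397009],
       [ 0.        ,  0.        ,  0.        ,  1.        ]])) dict_keys(['fovy', 'cx', 'cy', 'T'])
scene (np.float64(534.3883274158325), 287.372425528756, 199.45288083463598, array([[-0.85597106,  0.35778044, -0.37323812,  1.03762367],
       [ 0.51681559,  0.57161164, -0.63730823,  0.85861089],
       [-0.01466916, -0.73841268, -0.67418953,  1.00168507],
       [ 0.        ,  0.        ,  0.        ,  1.        ]])) dict_keys(['fovy', 'cx', 'cy', 'T'])
{'time_s': 0.1, 'q': array([ 6.47823248e+01,  2.18384720e+01,  7.43782623e+01,  1.25482650e-03,
        8.38597479e+01, -1.23353481e+01]), 'qvel': array([ 0.03471817, -0.0464873 , -0.10606125, -0.10598419,  0.02578122,
       -0.01594827]), 'joint_efforts': array([ 4.09527391e-03, -4.49218369e+01, -2.31656903e+01, -1.28839033e-04,
        3.53875264e-03, -2.15399615e-05]), 'position': array([0.12251306, 0.53594114, 0.24977358]), 'tool_rot': array([[-9.74829394e-01,  2.22951355e-01, -5.88430695e-04],
       [ 2.22951921e-01,  9.74828705e-01, -1.19836972e-03],
       [ 3.06440980e-04, -1.29939778e-03, -9.99999109e-01]]), 'ft_force': array([ 0.08950159, -1.19645533,  0.12773824]), 'wrist_torque': array([-0.03701872,  0.00142806, -0.00712296]), 'gripper_force': 0.0, 'grip_width': 0.08550546806709096}
```

View pics/top0.png

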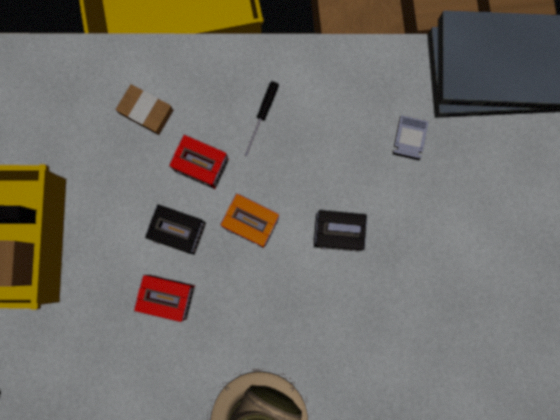

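View pics/scene0.png

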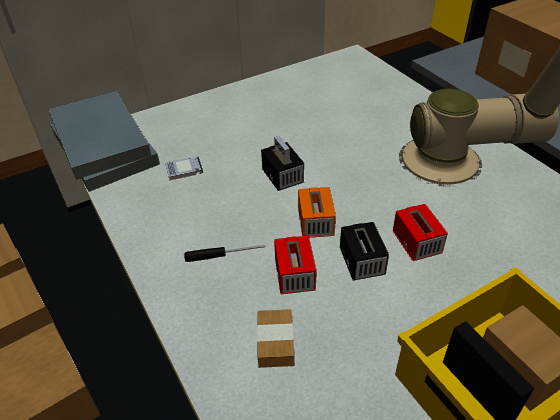

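```bash
python3 - <<'E'
from h import *
for n in("top","scene"):
    f,cx,cy,T=cam(n); Z=np.load(f"pics/{n}0.npz"); im,d=Z["im"],Z["d"]
    for p in([0,0,0],[.1225,.536,.25],[.1225,.536,.0]):
        c=T[:3,:3].T@(np.array(p)-T[:3,3]); print(n,p,c[:2]/c[2]*f+[cx,cy],c[2])
    P=cloud(n,d)
    for u,v in ([(343,228),(330,243),(176,228),(150,237),(250,218),(300,300),(260,385),(412,135),(30,240)] if n=="top" else [(282,150),(281,165),(345,237),(365,230),(440,160),(455,100),(520,100),(240,220)]):
        print(u,v,im[v,u],d[v,u],P[v,u].round(3), ray(n,u,v,0).round(3))
E
```

```text
top [0, 0, 0] [259.79694192 421.37042474] 1.2285233360674552
top [0.1225, 0.536, 0.25] [-26.46739629 388.17118705] 1.00066455235108
top [0.1225, 0.536, 0.0] [ 33.05325653 365.45843236] 1.2485008785251932
343 228 [111 112 128] 1.1630311 [ 0.44  -0.183  0.123] [ 0.451 -0.199  0.   ]
330 243 [28 27 23] 1.208133 [ 0.41  -0.159  0.074] [ 0.414 -0.167  0.   ]
176 228 [104  88  75] 1.2508368 [0.446 0.201 0.038] [0.449 0.208 0.   ]
150 237 [21 18 18] 1.2141491 [0.422 0.253 0.072] [0.427 0.27  0.   ]
250 218 [87 76 76] 1.2530286 [0.471 0.026 0.038] [0.474 0.028 0.   ]
300 300 [123 125 125] 1.2581354 [ 0.278 -0.094  0.006] [ 0.278 -0.094  0.   ]
260 385 [87 71 56] 1.122511 [ 0.106 -0.003  0.121] [0.081 0.    0.   ]
412 135 [145 143 142] 1.3000392 [ 0.68  -0.369  0.015] [ 0.684 -0.373  0.   ]
30 240 [152 123   0] 1.2796206 [0.418 0.559 0.008] [0.418 0.562 0.   ]
scene [0, 0, 0] [439.78313689 158.82900693] 1.6098060894823658
scene [0.1225, 0.536, 0.25] [605.59786622 221.37333187] 1.0539398265856723
scene [0.1225, 0.536, 0.0] [563.32641482 299.04706452] 1.2224872101660942
282 150 [40 41 41] 1.4746228 [ 0.451 -0.167  0.108] [ 0.38  -0.291  0.   ]
281 165 [15 13 14] 1.4822811 [ 0.465 -0.15   0.073] [ 0.42  -0.229  0.   ]
345 237 [11  9 10] 1.2759084 [0.476 0.168 0.073] [0.431 0.113 0.   ]
365 230 [72 69 60] 1.2933816 [0.421 0.174 0.072] [0.372 0.12  0.   ]
440 160 [25 25 12] 1.5243131 [0.056 0.048 0.051] [0.003 0.005 0.   ]
455 100 [72 69 34] 1.450504 [0.01  0.015 0.216] [-0.273 -0.217  0.   ]
520 100 [143 127  93] 1.4837482 [-0.168  0.089  0.196] [-0.461 -0.098  0.   ]
240 220 [159 168 160] 1.4286131 [ 0.632 -0.086 -0.   ] [ 0.633 -0.086  0.   ]
```

```bash
cat > m.py <<'E'
from h import *
C={"A":(.443,-.181),"B":(.446,.201)}
def planepts(n,mask,z):
    v,u=np.nonzero(mask); return np.array([ray(n,a,b,z)[:2] for a,b in zip(u,v)])
def yawrect(P,long_y=True):
    (c,(w,h),a)=cv2.minAreaRect((P*1000).astype(np.float32)); 
    yaw=a if h>w else a-90   # angle of short side (x axis)
    return np.array(c).round(1),round(min(w,h),1),round(max(w,h),1),round((yaw+90)%180-90,2)
E
python3 - <<'E'
from m import *
for n in("top","scene"):
    Z=np.load(f"pics/{n}0.npz"); im,d=Z["im"].astype(int),Z["d"]; P=cloud(n,d)
    dd=np.array([env.get_image(n)[1] for _ in range(3)]); P=cloud(n,np.median(dd,0)); np.save(f"pics/P_{n}.npy",P)
    for k,c in C.items():
        near=np.hypot(P[...,0]-c[0],P[...,1]-c[1])<.09
        top=near&(abs(P[...,2]-.074)<.006)
        pts=P[top][:,:2]; print(n,k,"top",yawrect(pts),P[top][:,2].mean().round(4),yawrect(planepts(n,top,.075)))
    near=np.hypot(P[...,0]-.44,P[...,1]+.18)<.06
    t=near&(P[...,2]>.115)&(P[...,2]<.13); print("drive",t.sum(),yawrect(P[t][:,:2]),np.percentile(P[t][:,2],[10,50,90]),yawrect(planepts(n,t,.122)))
    # slot: top-face points hull minus top
    z=5
for n,k,(u,v) in (("top","A",(341,228)),("top","B",(176,228)),("scene","A",(283,160)),("scene","B",(364,247))):
    im=np.load(f"pics/{n}0.npz")["im"]; cr=im[v-32:v+32,u-40:u+40,::-1]; cr=np.clip(cr.astype(float)*1.6,0,255).astype(np.uint8)
    cv2.imwrite(f"pics/c_{n}{k}.png",cv2.resize(cr,(400,300),interpolation=cv2.INTER_CUBIC))
g=lambda s:cv2.imread(f"pics/c_{s}.png")
cv2.imwrite("pics/crops.png",np.vstack([np.hstack([g("topA"),g("topB")]),np.hstack([g("sceneA"),g("sceneB")])]))
E
```

```text
top A top (array([ 442.2, -183.9]), 84.5, 115.2, -5.01) 0.0749 (array([ 441.8, -183.2]), 84.0, 114.7, -5.12)Traceback (most recent call last):
  File "<stdin>", line 8, in <module>
  File "m.py", line 4, in planepts
    v,u=np.nonzero(mask); return np.array([ray(n,a,b,z)[:2] for a,b in zip(u,v)])
                                           ~~~^^^^^^^^^
  File "h.py", line 6, in ray
    f,cx,cy,T=cam(n); d=T[:3,:3]@np.array([(u-cx)/f,(v-cy)/f,1]); o=T[:3,3]; return o+d*(z-o[2])/d[2]
              ~~~^^^
  File "h.py", line 4, in cam
    m=env.camera_model(n); f=210/np.tan(np.radians(m["fovy"])/2); return f,m["cx"],m["cy"],np.array(m["T"])
ValueError: time passes only in moves, steps and waits
```

```bash
sed -i 's/^def cam/import functools\n@functools.lru_cache\ndef cam/' h.py
cat > meas.py <<'E'
from m import *
for n in("top","scene"):
    dd=np.array([env.get_image(n)[1] for _ in range(3)]); P=cloud(n,np.median(dd,0)); np.save(f"pics/P_{n}.npy",P)
    for k,c in C.items():
        near=np.hypot(P[...,0]-c[0],P[...,1]-c[1])<.09
        top=near&(abs(P[...,2]-.074)<.006)
        pts=P[top][:,:2]; print(n,k,"top",yawrect(pts),P[top][:,2].mean().round(4),yawrect(planepts(n,top,.075)))
    near=np.hypot(P[...,0]-.44,P[...,1]+.18)<.06
    t=near&(P[...,2]>.115)&(P[...,2]<.13); print("drive",t.sum(),yawrect(P[t][:,:2]),np.percentile(P[t][:,2],[10,50,90]),yawrect(planepts(n,t,.122)))
for n,k,(u,v) in (("top","A",(341,228)),("top","B",(176,228)),("scene","A",(283,160)),("scene","B",(364,247))):
    im=np.load(f"pics/{n}0.npz")["im"]; cr=im[v-32:v+32,u-40:u+40,::-1]; cr=np.clip(cr.astype(float)*1.6,0,255).astype(np.uint8)
    cv2.imwrite(f"pics/c_{n}{k}.png",cv2.resize(cr,(400,300),interpolation=cv2.INTER_CUBIC))
g=lambda s:cv2.imread(f"pics/c_{s}.png")
cv2.imwrite("pics/crops.png",np.vstack([np.hstack([g("topA"),g("topB")]),np.hstack([g("sceneA"),g("sceneB")])]))
E
python3 meas.py
```

```text
top A top (array([ 442.1, -183.8]), 84.2, 115.2, -4.93) 0.0749 (array([ 441.7, -183.3]), 84.1, 114.5, -5.12)
top B top (array([442.8, 200.8]), 84.0, 115.2, -18.82) 0.0753 (array([442.5, 199.9]), 83.9, 115.0, -18.89)
drive 229 (array([ 442.3, -183.7]), 15.7, 69.2, -5.23) [0.12021461 0.12244632 0.12418552] (array([ 441.9, -183.8]), 15.8, 69.2, -4.95)
scene A top (array([ 441.8, -184.2]), 85.1, 116.2, -4.33) 0.0723 (array([ 445. , -179.5]), 84.9, 120.3, -4.93)
scene B top (array([442.8, 199.4]), 84.7, 116.6, -19.25) 0.0724 (array([446. , 202.5]), 84.6, 117.5, -19.2)
drive 100 (array([ 442.2, -184.9]), 15.6, 70.6, -5.03) [0.11719547 0.1194274  0.12118912] (array([ 444.7, -181. ]), 17.2, 74.1, -4.77)
```

View pics/crops.png

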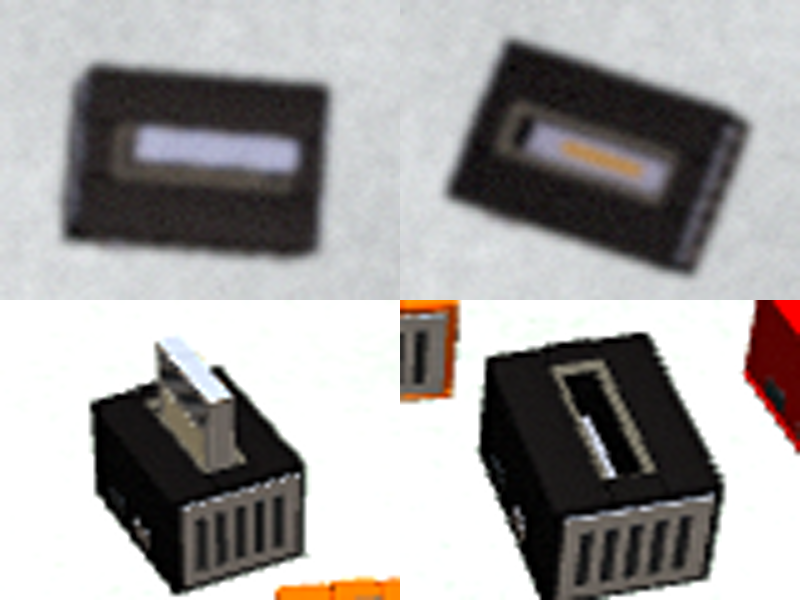

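Candidates: for the drive, the slab in the black dock at top (343,228) or the spare lying at (411,135). For dock_b, black (176,228), red (199,160), red (164,298) or orange (250,218). I choose the slab at (343,228) and the black empty dock at (176,228). The crops confirm both: a silver slab stands in dock_a, and dock_b's slot is empty with its carriage floor up.

Call:
{"api": "servo_tool", "payload": {
  "steps": [
    {"tx":3.2,"ty":-3.0,"yaw":-4.1,"claw":0},
    {"tx":3.2,"ty":-3.0,"yaw":-4.1},
    {"tx":3.2,"ty":-3.0,"yaw":-4.1},
    {"tx":3.2,"ty":-3.0,"yaw":-4.1},
    {"tx":3.2,"ty":-3.0,"yaw":-4.1},
    {"tx":3.2,"ty":-3.0,"yaw":-4.1},
    {"tx":3.2,"ty":-3.0,"yaw":-4.1},
    {"tx":3.2,"ty":-3.0,"yaw":-4.1},
    {"tx":3.2,"ty":-3.0,"yaw":-4.1},
    {"tx":3.2,"ty":-3.0,"yaw":-4.1},
    {"ty":-4.2,"yaw":-4.1},
    {"ty":-4.2,"yaw":-4.1},
    {"ty":-4.2,"yaw":-4.1},
    {"ty":-4.2,"yaw":-4.1},
    {"ty":-4.2,"yaw":-4.1},
    {"ty":-4.2,"yaw":-4.1},
    {"ty":-4.2,"yaw":-4.1},
    {"ty":-4.2,"yaw":-4.1},
    {"ty":-4.2,"yaw":-4.1},
    {"ty":-4.2,"yaw":-4.1}
  ],
  "newtons": 40
}}

```text
invalid input at $.steps[0]: expected keys tx, ty, tz, yaw, claw
```

Call:
{"api": "servo_tool", "payload": {
  "steps": [
    {"tx":3.2,"ty":-3.0,"tz":0,"yaw":-4.1,"claw":0},
    {"tx":3.2,"ty":-3.0,"tz":0,"yaw":-4.1,"claw":0},
    {"tx":3.2,"ty":-3.0,"tz":0,"yaw":-4.1,"claw":0},
    {"tx":3.2,"ty":-3.0,"tz":0,"yaw":-4.1,"claw":0},
    {"tx":3.2,"ty":-3.0,"tz":0,"yaw":-4.1,"claw":0},
    {"tx":3.2,"ty":-3.0,"tz":0,"yaw":-4.1,"claw":0},
    {"tx":3.2,"ty":-3.0,"tz":0,"yaw":-4.1,"claw":0},
    {"tx":3.2,"ty":-3.0,"tz":0,"yaw":-4.1,"claw":0},
    {"tx":3.2,"ty":-3.0,"tz":0,"yaw":-4.1,"claw":0},
    {"tx":3.2,"ty":-3.0,"tz":0,"yaw":-4.1,"claw":0},
    {"tx":0,"ty":-4.2,"tz":0,"yaw":-4.1,"claw":0},
    {"tx":0,"ty":-4.2,"tz":0,"yaw":-4.1,"claw":0},
    {"tx":0,"ty":-4.2,"tz":0,"yaw":-4.1,"claw":0},
    {"tx":0,"ty":-4.2,"tz":0,"yaw":-4.1,"claw":0},
    {"tx":0,"ty":-4.2,"tz":0,"yaw":-4.1,"claw":0},
    {"tx":0,"ty":-4.2,"tz":0,"yaw":-4.1,"claw":0},
    {"tx":0,"ty":-4.2,"tz":0,"yaw":-4.1,"claw":0},
    {"tx":0,"ty":-4.2,"tz":0,"yaw":-4.1,"claw":0},
    {"tx":0,"ty":-4.2,"tz":0,"yaw":-4.1,"claw":0},
    {"tx":0,"ty":-4.2,"tz":0,"yaw":-4.1,"claw":0}
  ],
  "newtons": 40
}}

```text
time_s: 2.55
position: [0.4423, -0.1856, 0.2505]
tool_rot: [[0.088, 0.996, 0.0], [0.996, -0.088, -0.0], [-0.0, 0.0, -1.0]]
ft_force: [0.9, 0.7, 0.2]
grip_width: -0.0004
gripper_force: 0.0
```

Call:
{"api": "servo_tool", "payload": {
  "steps": [
    {"tx":0,"ty":0,"tz":-2,"yaw":0,"claw":0},
    {"tx":0,"ty":0,"tz":-2,"yaw":0,"claw":0},
    {"tx":0,"ty":0,"tz":-2,"yaw":0,"claw":0},
    {"tx":0,"ty":0,"tz":-1,"yaw":0,"claw":0},
    {"tx":0,"ty":0,"tz":0,"yaw":0,"claw":0},
    {"tx":0,"ty":0,"tz":0,"yaw":0,"claw":0}
  ]
}}

```text
time_s: 3.15
position: [0.4429, -0.184, 0.181]
tool_rot: [[0.085, 0.996, 0.001], [0.996, -0.085, -0.001], [-0.001, 0.001, -1.0]]
ft_force: [-0.1, 0.2, -0.3]
grip_width: -0.0003
gripper_force: 0.0
```

Call:
{"api": "servo_tool", "payload": {
  "steps": [
    {"tx":0,"ty":0,"tz":-1.2,"yaw":0,"claw":0},
    {"tx":0,"ty":0,"tz":-1.2,"yaw":0,"claw":0},
    {"tx":0,"ty":0,"tz":-0.8,"yaw":0,"claw":0},
    {"tx":0,"ty":0,"tz":-0.3,"yaw":0,"claw":0},
    {"tx":0,"ty":0,"tz":-0.2,"yaw":0,"claw":0},
    {"tx":0,"ty":0,"tz":-0.2,"yaw":0,"claw":0},
    {"tx":0,"ty":0,"tz":0,"yaw":0,"claw":0}
  ]
}}

```text
time_s: 3.85
position: [0.4427, -0.1839, 0.1415]
tool_rot: [[0.085, 0.996, 0.0], [0.996, -0.085, -0.0], [-0.0, 0.0, -1.0]]
ft_force: [-0.0, 0.3, -0.2]
grip_width: 0.0003
gripper_force: 0.0
```

Call:
{"api": "servo_tool", "payload": {
  "steps": [
    {"tx":0,"ty":0,"tz":-0.1,"yaw":0,"claw":0},
    {"tx":0,"ty":0,"tz":-0.1,"yaw":0,"claw":0},
    {"tx":0,"ty":0,"tz":0,"yaw":0,"claw":0}
  ]
}}

```text
time_s: 4.15
position: [0.443, -0.1841, 0.14]
tool_rot: [[0.085, 0.996, 0.001], [0.996, -0.085, -0.001], [-0.001, 0.001, -1.0]]
ft_force: [-0.5, 0.7, 6.2]
grip_width: 0.0
gripper_force: 3.0
```

Contact at about 0.1405. I now feel my way down.

Call:
{"api": "servo_tool", "payload": {
  "steps": [
    {"tx":0,"ty":0,"tz":-0.1,"yaw":0,"claw":0},
    {"tx":0,"ty":0,"tz":-0.1,"yaw":0,"claw":0},
    {"tx":0,"ty":0,"tz":0,"yaw":0,"claw":0}
  ]
}}

```text
time_s: 4.45
position: [0.443, -0.1841, 0.1381]
tool_rot: [[0.085, 0.996, 0.001], [0.996, -0.085, -0.001], [-0.001, 0.002, -1.0]]
ft_force: [-0.1, 0.7, 6.7]
grip_width: 0.0002
gripper_force: 3.2
```

Call:
{"api": "servo_tool", "payload": {
  "steps": [
    {"tx":0,"ty":0,"tz":-0.1,"yaw":0,"claw":0},
    {"tx":0,"ty":0,"tz":0,"yaw":0,"claw":0}
  ]
}}

```text
time_s: 4.65
position: [0.443, -0.1841, 0.1371]
tool_rot: [[0.085, 0.996, 0.002], [0.996, -0.085, -0.001], [-0.001, 0.002, -1.0]]
ft_force: [-0.9, 1.2, 6.5]
grip_width: -0.0002
gripper_force: 3.4
```

Call:
{"api": "servo_tool", "payload": {
  "steps": [
    {"tx":0,"ty":0,"tz":-0.05,"yaw":0,"claw":0},
    {"tx":0,"ty":0,"tz":0,"yaw":0,"claw":0}
  ]
}}

```text
time_s: 4.85
position: [0.4431, -0.1841, 0.1367]
tool_rot: [[0.085, 0.996, 0.002], [0.996, -0.085, -0.001], [-0.001, 0.002, -1.0]]
ft_force: [-0.3, 1.3, 6.7]
grip_width: -0.0001
gripper_force: 3.4
```

Call:
{"api": "servo_tool", "payload": {
  "steps": [
    {"tx":0,"ty":0,"tz":-0.05,"yaw":0,"claw":0},
    {"tx":0,"ty":0,"tz":0,"yaw":0,"claw":0}
  ]
}}

```text
time_s: 5.05
position: [0.4431, -0.1841, 0.1363]
tool_rot: [[0.085, 0.996, 0.002], [0.996, -0.085, -0.001], [-0.001, 0.002, -1.0]]
ft_force: [-0.5, 1.3, 8.0]
grip_width: 0.0002
gripper_force: 3.9
```

Call:
{"api": "servo_tool", "payload": {
  "steps": [
    {"tx":0,"ty":0,"tz":-0.04,"yaw":0,"claw":0},
    {"tx":0,"ty":0,"tz":0,"yaw":0,"claw":0}
  ]
}}

```text
time_s: 5.25
position: [0.4432, -0.1842, 0.1361]
tool_rot: [[0.085, 0.996, 0.002], [0.996, -0.085, -0.001], [-0.001, 0.002, -1.0]]
ft_force: [-0.6, 1.2, 9.2]
grip_width: -0.0001
gripper_force: 4.7
```

Call:
{"api": "servo_tool", "payload": {
  "steps": [
    {"tx":0,"ty":0,"tz":-0.02,"yaw":0,"claw":0},
    {"tx":0,"ty":0,"tz":0,"yaw":0,"claw":0}
  ]
}}

```text
time_s: 5.45
position: [0.4433, -0.1842, 0.136]
tool_rot: [[0.085, 0.996, 0.003], [0.996, -0.085, -0.002], [-0.001, 0.003, -1.0]]
ft_force: [-1.2, 1.6, 10.6]
grip_width: 0.0001
gripper_force: 5.1
```

Into the rubber stop. One more small press, then I rise with the drive.

Call:
{"api": "servo_tool", "payload": {
  "steps": [
    {"tx":0,"ty":0,"tz":-0.03,"yaw":0,"claw":0},
    {"tx":0,"ty":0,"tz":0,"yaw":0,"claw":0},
    {"tx":0,"ty":0,"tz":0.2,"yaw":0,"claw":0},
    {"tx":0,"ty":0,"tz":0.3,"yaw":0,"claw":0},
    {"tx":0,"ty":0,"tz":0.4,"yaw":0,"claw":0},
    {"tx":0,"ty":0,"tz":0,"yaw":0,"claw":0}
  ]
}}

```text
time_s: 6.05
position: [0.443, -0.1841, 0.1444]
tool_rot: [[0.085, 0.996, 0.002], [0.996, -0.085, -0.001], [-0.001, 0.002, -1.0]]
ft_force: [-0.5, 1.0, 5.3]
grip_width: -0.0001
gripper_force: 2.7
```

Call:
{"api": "servo_tool", "payload": {
  "steps": [
    {"tx":0,"ty":0,"tz":0.5,"yaw":0,"claw":0},
    {"tx":0,"ty":0,"tz":0.6,"yaw":0,"claw":0},
    {"tx":0,"ty":0,"tz":1.2,"yaw":0,"claw":0},
    {"tx":0,"ty":0,"tz":1.2,"yaw":0,"claw":5},
    {"tx":0,"ty":0,"tz":0,"yaw":0,"claw":5},
    {"tx":0,"ty":0,"tz":0,"yaw":0,"claw":5},
    {"tx":0,"ty":0,"tz":0,"yaw":0,"claw":5}
  ]
}}

```text
time_s: 6.75
position: [0.4423, -0.1837, 0.1778]
tool_rot: [[0.085, 0.996, -0.001], [0.996, -0.085, 0.001], [0.001, -0.001, -1.0]]
ft_force: [0.4, 1.5, 0.4]
grip_width: 0.0499
gripper_force: 0.0
```

```bash
python3 - <<'E'
from h import *
im,d=env.get_image("scene"); P=cloud("scene",d); z=P[...,2]
m=(np.hypot(P[...,0]-.441,P[...,1]+.183)<.045)&(z>.1)
print(np.histogram(z[m],bins=np.arange(.1,.2,.005)))
cr=im[100:200,215:350,::-1]; cv2.imwrite("pics/pop.png",cv2.resize(cr,(540,400)))
E
```

```text
(array([19, 22, 25, 19, 26, 23, 50, 53,  0,  0,  0,  2, 12, 13, 22, 24, 23,
       25, 20]), array([0.1  , 0.105, 0.11 , 0.115, 0.12 , 0.125, 0.13 , 0.135, 0.14 ,
       0.145, 0.15 , 0.155, 0.16 , 0.165, 0.17 , 0.175, 0.18 , 0.185,
       0.19 , 0.195]))
```

View pics/pop.png

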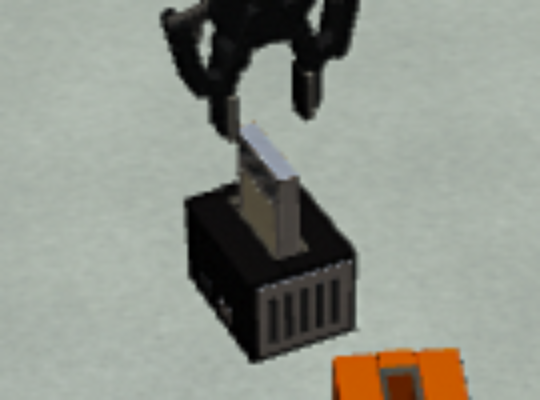

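The drive has popped up: its top is at z ≈ 0.138 and the open fingers stand astride it (around (255,140) in the crop). Next I go down and grip.

Call:
{"api": "servo_tool", "payload": {
  "steps": [
    {"tx":0,"ty":0,"tz":-1.5,"yaw":0,"claw":5},
    {"tx":0,"ty":0,"tz":-1.5,"yaw":0,"claw":5},
    {"tx":0,"ty":0,"tz":-1.5,"yaw":0,"claw":5},
    {"tx":0,"ty":0,"tz":-1,"yaw":0,"claw":5},
    {"tx":0,"ty":0,"tz":0,"yaw":0,"claw":5},
    {"tx":0,"ty":0,"tz":0,"yaw":0,"claw":1},
    {"tx":0,"ty":0,"tz":0,"yaw":0,"claw":1},
    {"tx":0,"ty":0,"tz":0,"yaw":0,"claw":1},
    {"tx":0,"ty":0,"tz":0,"yaw":0,"claw":1},
    {"tx":0,"ty":0,"tz":0,"yaw":0,"claw":1},
    {"tx":0,"ty":0,"tz":0,"yaw":0,"claw":1}
  ],
  "newtons": 40
}}

```text
time_s: 7.9
position: [0.4425, -0.1839, 0.1236]
tool_rot: [[0.085, 0.996, -0.0], [0.996, -0.085, -0.0], [-0.0, -0.0, -1.0]]
ft_force: [-3.3, -0.3, 2.8]
grip_width: 0.0143
gripper_force: 40.9
```

Call:
{"api": "servo_tool", "payload": {
  "steps": [
    {"tx":0,"ty":0,"tz":0.3,"yaw":0,"claw":1},
    {"tx":0,"ty":0,"tz":0.3,"yaw":0,"claw":1},
    {"tx":0,"ty":0,"tz":0,"yaw":0,"claw":1}
  ]
}}

```text
time_s: 8.2
position: [0.4425, -0.1837, 0.1295]
tool_rot: [[0.085, 0.996, -0.0], [0.996, -0.085, 0.0], [0.0, -0.0, -1.0]]
ft_force: [-1.5, 0.2, -0.3]
grip_width: 0.0145
gripper_force: 40.5
```

Call:
{"api": "servo_tool", "payload": {
  "steps": [
    {"tx":0,"ty":0,"tz":0.8,"yaw":0,"claw":1},
    {"tx":0,"ty":0,"tz":0.8,"yaw":0,"claw":1},
    {"tx":0,"ty":0,"tz":0.8,"yaw":0,"claw":1},
    {"tx":0,"ty":0,"tz":0.8,"yaw":0,"claw":1},
    {"tx":0,"ty":0,"tz":1,"yaw":0,"claw":1},
    {"tx":0,"ty":0,"tz":1.5,"yaw":0,"claw":1},
    {"tx":0,"ty":0,"tz":1.5,"yaw":0,"claw":1},
    {"tx":0,"ty":0,"tz":1.2,"yaw":0,"claw":1},
    {"tx":0,"ty":0,"tz":0,"yaw":0,"claw":1},
    {"tx":0,"ty":0,"tz":0,"yaw":0,"claw":1}
  ]
}}

```text
time_s: 9.2
position: [0.4425, -0.1838, 0.2135]
tool_rot: [[0.085, 0.996, 0.0], [0.996, -0.085, -0.0], [-0.0, 0.0, -1.0]]
ft_force: [0.8, -0.0, -3.2]
grip_width: 0.0143
gripper_force: 40.5
```

Call:
{"api": "servo_tool", "payload": {
  "steps": [
    {"tx":0,"ty":1.2,"tz":0,"yaw":0,"claw":1},
    {"tx":0,"ty":2.4,"tz":0,"yaw":-1,"claw":1},
    {"tx":0,"ty":2.4,"tz":0,"yaw":-1,"claw":1},
    {"tx":0,"ty":2.4,"tz":0,"yaw":-1,"claw":1},
    {"tx":0,"ty":2.4,"tz":0,"yaw":-1,"claw":1},
    {"tx":0,"ty":2.4,"tz":0,"yaw":-1,"claw":1},
    {"tx":0,"ty":2.4,"tz":0,"yaw":-1,"claw":1},
    {"tx":0,"ty":2.4,"tz":0,"yaw":-1,"claw":1},
    {"tx":0,"ty":2.4,"tz":0,"yaw":-1,"claw":1},
    {"tx":0,"ty":2.4,"tz":0,"yaw":-1,"claw":1},
    {"tx":0,"ty":2.4,"tz":0,"yaw":-1,"claw":1},
    {"tx":0,"ty":2.4,"tz":0,"yaw":-1,"claw":1},
    {"tx":0,"ty":2.4,"tz":0,"yaw":-1,"claw":1},
    {"tx":0,"ty":2.4,"tz":0,"yaw":-1,"claw":1},
    {"tx":0,"ty":2.4,"tz":0,"yaw":-1,"claw":1},
    {"tx":0,"ty":2.4,"tz":0,"yaw":0,"claw":1},
    {"tx":0,"ty":1.2,"tz":0,"yaw":0,"claw":1},
    {"tx":0,"ty":0,"tz":0,"yaw":0,"claw":1},
    {"tx":0,"ty":0,"tz":0,"yaw":0,"claw":1},
    {"tx":0,"ty":0,"tz":0,"yaw":0,"claw":1}
  ]
}}

```text
time_s: 11.2
position: [0.4426, 0.1994, 0.2133]
tool_rot: [[0.324, 0.946, -0.0], [0.946, -0.324, -0.0], [-0.0, -0.0, -1.0]]
ft_force: [-0.7, 1.1, -1.6]
grip_width: 0.0147
gripper_force: 40.3
```

```bash
python3 - <<'E'
from h import *
from m import yawrect
s=env.observe(); print(s["position"],s["ft_force"],np.degrees(np.arctan2(s["tool_rot"][1,1],s["tool_rot"][0,1])))
im,d=env.get_image("scene"); P=cloud("scene",d); q=P-s["position"]
a=np.radians(-19); e=np.array([np.cos(a),np.sin(a)]); n=np.array([-e[1],e[0]])
X=q[...,:2]@e; Y=q[...,:2]@n
m=(abs(X)<.015)&(abs(Y)<.05)&(q[...,2]>-.085)&(q[...,2]<.02)
print("z range",np.percentile(P[m][:,2],[1,99]),"Y",np.percentile(Y[m]*1e3,[1,50,99]))
for lo in np.arange(-.085,.02,.015):
    k=m&(q[...,2]>lo)&(q[...,2]<lo+.015); print(round(lo,3),k.sum(),np.percentile(X[k],[3,50,97]).round(4),np.percentile(Y[k],[3,97]).round(4)) if k.sum()>5 else 0
cr=im[90:290,270:510,::-1]; cv2.imwrite("pics/overB.png",cv2.resize(cr,(720,600)))
E
```

```text
[0.44255622 0.19937331 0.21333295] [-0.6652102   1.14166952 -1.57696943] -18.929265827369345
z range [0.13143644 0.23115231] Y [-31.0977201   19.11974833  34.9367919 ]
-0.085 73 [-0.0066  0.0063  0.0079] [-0.031   0.0341]
-0.07 75 [-0.0055  0.0069  0.0083] [-0.0301  0.034 ]
-0.055 82 [-0.0062  0.007   0.0086] [-0.0303  0.0338]
-0.04 59 [-0.0059  0.0065  0.0083] [-0.0045  0.0342]
-0.025 65 [-0.0059  0.0066  0.0141] [0.0071 0.0339]
-0.01 75 [-0.0108  0.0072  0.0145] [0.007 0.034]
0.005 150 [-0.0108 -0.0008  0.0126] [-0.0111  0.033 ]
```

View pics/overB.png

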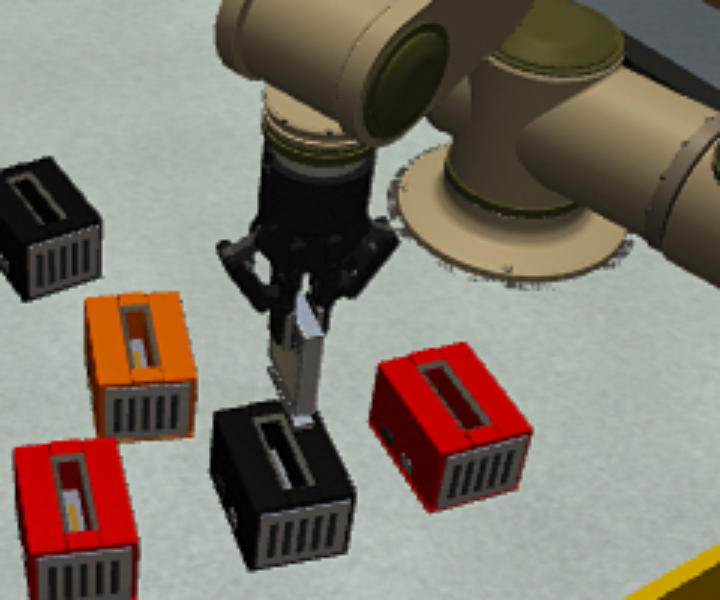

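The crop shows the drive hanging upright at (300,370), aligned above dock_b's slot at (288,452). I lower it next.

Call:
{"api": "servo_tool", "payload": {
  "steps": [
    {"tx":0,"ty":0,"tz":-1,"yaw":0,"claw":1},
    {"tx":0,"ty":0,"tz":-1.2,"yaw":0,"claw":1},
    {"tx":0,"ty":0,"tz":-1.2,"yaw":0,"claw":1},
    {"tx":0,"ty":0,"tz":-1,"yaw":0,"claw":1},
    {"tx":0,"ty":0,"tz":-0.6,"yaw":0,"claw":1},
    {"tx":0,"ty":0,"tz":-0.2,"yaw":0,"claw":1},
    {"tx":0,"ty":0,"tz":0,"yaw":0,"claw":1}
  ]
}}

```text
time_s: 11.95
position: [0.4427, 0.2001, 0.1613]
tool_rot: [[0.324, 0.946, -0.0], [0.946, -0.324, -0.0], [-0.0, -0.0, -1.0]]
ft_force: [0.3, 0.4, -1.7]
grip_width: 0.0148
gripper_force: 40.4
```

Call:
{"api": "servo_tool", "payload": {
  "steps": [
    {"tx":0,"ty":0,"tz":-0.2,"yaw":0,"claw":1},
    {"tx":0,"ty":0,"tz":-0.2,"yaw":0,"claw":1},
    {"tx":0,"ty":0,"tz":-0.1,"yaw":0,"claw":1},
    {"tx":0,"ty":0,"tz":0,"yaw":0,"claw":1}
  ]
}}

```text
time_s: 12.35
position: [0.4425, 0.2001, 0.1564]
tool_rot: [[0.324, 0.946, -0.0], [0.946, -0.324, -0.0], [-0.0, -0.0, -1.0]]
ft_force: [-0.2, 0.1, -1.8]
grip_width: 0.0148
gripper_force: 40.4
```

Call:
{"api": "servo_tool", "payload": {
  "steps": [
    {"tx":0,"ty":0,"tz":-0.15,"yaw":0,"claw":1},
    {"tx":0,"ty":0,"tz":-0.15,"yaw":0,"claw":1},
    {"tx":0,"ty":0,"tz":-0.15,"yaw":0,"claw":1},
    {"tx":0,"ty":0,"tz":0,"yaw":0,"claw":1}
  ]
}}

```text
time_s: 12.75
position: [0.4425, 0.2001, 0.1517]
tool_rot: [[0.324, 0.946, -0.0], [0.946, -0.324, -0.0], [-0.0, -0.0, -1.0]]
ft_force: [-0.2, 0.5, -1.8]
grip_width: 0.0146
gripper_force: 40.4
```

Call:
{"api": "servo_tool", "payload": {
  "steps": [
    {"tx":0,"ty":0,"tz":-0.3,"yaw":0,"claw":1},
    {"tx":0,"ty":0,"tz":-0.3,"yaw":0,"claw":1},
    {"tx":0,"ty":0,"tz":0,"yaw":0,"claw":1}
  ]
}}

```text
time_s: 13.05
position: [0.4424, 0.2001, 0.1455]
tool_rot: [[0.324, 0.946, -0.001], [0.946, -0.324, -0.0], [-0.0, -0.001, -1.0]]
ft_force: [-0.1, 0.2, -1.8]
grip_width: 0.0147
gripper_force: 40.4
```

Call:
{"api": "servo_tool", "payload": {
  "steps": [
    {"tx":0,"ty":0,"tz":-0.5,"yaw":0,"claw":1},
    {"tx":0,"ty":0,"tz":-0.5,"yaw":0,"claw":1},
    {"tx":0,"ty":0,"tz":-0.5,"yaw":0,"claw":1},
    {"tx":0,"ty":0,"tz":-0.4,"yaw":0,"claw":1},
    {"tx":0,"ty":0,"tz":-0.15,"yaw":0,"claw":1},
    {"tx":0,"ty":0,"tz":-0.1,"yaw":0,"claw":1},
    {"tx":0,"ty":0,"tz":0,"yaw":0,"claw":1}
  ]
}}

```text
time_s: 13.75
position: [0.4426, 0.2002, 0.1244]
tool_rot: [[0.324, 0.946, -0.0], [0.946, -0.324, 0.0], [0.0, -0.0, -1.0]]
ft_force: [0.5, 0.5, -2.1]
grip_width: 0.0141
gripper_force: 40.4
```

Now I let the drive stand on the carriage, rise 5.5 cm, close the fingers and approach the top.

Call:
{"api": "servo_tool", "payload": {
  "steps": [
    {"tx":0,"ty":0,"tz":-0.1,"yaw":0,"claw":1},
    {"tx":0,"ty":0,"tz":0,"yaw":0,"claw":5},
    {"tx":0,"ty":0,"tz":0,"yaw":0,"claw":5},
    {"tx":0,"ty":0,"tz":0,"yaw":0,"claw":5},
    {"tx":0,"ty":0,"tz":0,"yaw":0,"claw":5},
    {"tx":0,"ty":0,"tz":1,"yaw":0,"claw":5},
    {"tx":0,"ty":0,"tz":1.5,"yaw":0,"claw":5},
    {"tx":0,"ty":0,"tz":1.5,"yaw":0,"claw":5},
    {"tx":0,"ty":0,"tz":1.5,"yaw":0,"claw":5},
    {"tx":0,"ty":0,"tz":0,"yaw":0,"claw":5},
    {"tx":0,"ty":0,"tz":0,"yaw":0,"claw":0},
    {"tx":0,"ty":0,"tz":0,"yaw":0,"claw":0},
    {"tx":0,"ty":0,"tz":0,"yaw":0,"claw":0},
    {"tx":0,"ty":0,"tz":0,"yaw":0,"claw":0},
    {"tx":0,"ty":0,"tz":0,"yaw":0,"claw":0},
    {"tx":0,"ty":0,"tz":0,"yaw":0,"claw":0}
  ]
}}

```text
time_s: 15.35
position: [0.4426, 0.2001, 0.1783]
tool_rot: [[0.324, 0.946, -0.0], [0.946, -0.324, -0.0], [-0.0, -0.0, -1.0]]
ft_force: [0.2, 0.3, -0.2]
grip_width: 0.0
gripper_force: 0.0
```

```bash
python3 - <<'E'
from h import *
im,d=env.get_image("scene"); P=cloud("scene",d); z=P[...,2]
m=(np.hypot(P[...,0]-.4425,P[...,1]-.2)<.045)&(z>.1)
print(np.histogram(z[m],bins=np.arange(.1,.2,.005))[0],env.observe()["ft_force"])
cr=im[150:290,300:468,::-1]; cv2.imwrite("pics/inB.png",cv2.resize(cr,(600,500)))
E
```

```text
[25 30 26 24 29 24 62 86  1  0  0  5  9 22 19 21 21 25 13] [-0.59112106  0.28747936 -0.05864794]
```

View pics/inB.png

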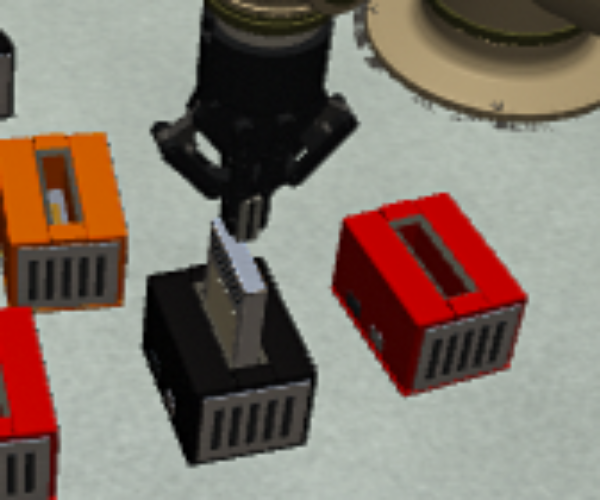

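The drive stands upright in dock_b at (240,300) with its top at 0.138, and the closed fingers are above it. I press next. The stop can't be nearer than about 13 mm of travel.

Call:
{"api": "servo_tool", "payload": {
  "steps": [
    {"tx":0,"ty":0,"tz":-0.8,"yaw":0,"claw":0},
    {"tx":0,"ty":0,"tz":-0.8,"yaw":0,"claw":0},
    {"tx":0,"ty":0,"tz":-0.4,"yaw":0,"claw":0},
    {"tx":0,"ty":0,"tz":-0.15,"yaw":0,"claw":0},
    {"tx":0,"ty":0,"tz":-0.15,"yaw":0,"claw":0},
    {"tx":0,"ty":0,"tz":0,"yaw":0,"claw":0}
  ]
}}

```text
time_s: 16.0
position: [0.4427, 0.2001, 0.1555]
tool_rot: [[0.324, 0.946, 0.0], [0.946, -0.324, -0.0], [-0.0, 0.0, -1.0]]
ft_force: [-0.8, -0.7, 2.6]
grip_width: -0.0003
gripper_force: 1.4
```

Call:
{"api": "servo_tool", "payload": {
  "steps": [
    {"tx":0,"ty":0,"tz":-0.2,"yaw":0,"claw":0},
    {"tx":0,"ty":0,"tz":-0.2,"yaw":0,"claw":0},
    {"tx":0,"ty":0,"tz":-0.2,"yaw":0,"claw":0},
    {"tx":0,"ty":0,"tz":-0.2,"yaw":0,"claw":0},
    {"tx":0,"ty":0,"tz":0,"yaw":0,"claw":0}
  ]
}}

```text
time_s: 16.5
position: [0.4425, 0.2001, 0.1472]
tool_rot: [[0.324, 0.946, -0.0], [0.946, -0.324, -0.0], [-0.0, -0.0, -1.0]]
ft_force: [-1.4, -0.7, 4.4]
grip_width: 0.0001
gripper_force: 2.3
```

Call:
{"api": "servo_tool", "payload": {
  "steps": [
    {"tx":0,"ty":0,"tz":-0.15,"yaw":0,"claw":0},
    {"tx":0,"ty":0,"tz":-0.15,"yaw":0,"claw":0},
    {"tx":0,"ty":0,"tz":0,"yaw":0,"claw":0}
  ]
}}

```text
time_s: 16.8
position: [0.4426, 0.2001, 0.1444]
tool_rot: [[0.324, 0.946, 0.0], [0.946, -0.324, -0.0], [0.0, 0.0, -1.0]]
ft_force: [-0.9, -0.4, 3.4]
grip_width: 0.0001
gripper_force: 2.6
```

Call:
{"api": "servo_tool", "payload": {
  "steps": [
    {"tx":0,"ty":0,"tz":-0.07,"yaw":0,"claw":0},
    {"tx":0,"ty":0,"tz":0,"yaw":0,"claw":0}
  ]
}}

```text
time_s: 17.0
position: [0.4427, 0.2001, 0.1438]
tool_rot: [[0.324, 0.946, 0.0], [0.946, -0.324, 0.0], [0.0, 0.0, -1.0]]
ft_force: [-0.7, -0.7, 4.7]
grip_width: -0.0003
gripper_force: 2.7
```

Call:
{"api": "servo_tool", "payload": {
  "steps": [
    {"tx":0,"ty":0,"tz":-0.08,"yaw":0,"claw":0},
    {"tx":0,"ty":0,"tz":0,"yaw":0,"claw":0}
  ]
}}

```text
time_s: 17.2
position: [0.4427, 0.2002, 0.143]
tool_rot: [[0.324, 0.946, 0.0], [0.946, -0.324, 0.0], [0.0, 0.0, -1.0]]
ft_force: [-0.4, -0.8, 5.7]
grip_width: -0.0001
gripper_force: 2.7
```

Call:
{"api": "servo_tool", "payload": {
  "steps": [
    {"tx":0,"ty":0,"tz":-0.05,"yaw":0,"claw":0},
    {"tx":0,"ty":0,"tz":-0.05,"yaw":0,"claw":0},
    {"tx":0,"ty":0,"tz":0,"yaw":0,"claw":0}
  ]
}}

```text
time_s: 17.5
position: [0.4427, 0.2002, 0.1421]
tool_rot: [[0.324, 0.946, 0.0], [0.946, -0.324, 0.0], [0.0, 0.0, -1.0]]
ft_force: [-0.6, -1.0, 5.2]
grip_width: -0.0003
gripper_force: 2.8
```

Call:
{"api": "servo_tool", "payload": {
  "steps": [
    {"tx":0,"ty":0,"tz":-0.05,"yaw":0,"claw":0},
    {"tx":0,"ty":0,"tz":-0.05,"yaw":0,"claw":0},
    {"tx":0,"ty":0,"tz":0,"yaw":0,"claw":0}
  ]
}}

```text
time_s: 17.8
position: [0.4427, 0.2002, 0.1411]
tool_rot: [[0.324, 0.946, 0.0], [0.946, -0.324, 0.0], [0.0, 0.0, -1.0]]
ft_force: [-0.4, -1.7, 5.1]
grip_width: -0.0001
gripper_force: 2.9
```

Call:
{"api": "servo_tool", "payload": {
  "steps": [
    {"tx":0,"ty":0,"tz":-0.05,"yaw":0,"claw":0},
    {"tx":0,"ty":0,"tz":-0.05,"yaw":0,"claw":0},
    {"tx":0,"ty":0,"tz":0,"yaw":0,"claw":0}
  ]
}}

```text
time_s: 18.1
position: [0.4427, 0.2001, 0.1401]
tool_rot: [[0.324, 0.946, 0.0], [0.946, -0.324, 0.0], [0.0, 0.0, -1.0]]
ft_force: [0.3, -0.9, 6.7]
grip_width: 0.0003
gripper_force: 3.0
```

Call:
{"api": "servo_tool", "payload": {
  "steps": [
    {"tx":0,"ty":0,"tz":-0.05,"yaw":0,"claw":0},
    {"tx":0,"ty":0,"tz":-0.03,"yaw":0,"claw":0},
    {"tx":0,"ty":0,"tz":0,"yaw":0,"claw":0}
  ]
}}

```text
time_s: 18.4
position: [0.4428, 0.2001, 0.1393]
tool_rot: [[0.324, 0.946, 0.001], [0.946, -0.324, 0.0], [0.0, 0.001, -1.0]]
ft_force: [-1.7, -1.1, 6.2]
grip_width: 0.0002
gripper_force: 3.1
```

Call:
{"api": "servo_tool", "payload": {
  "steps": [
    {"tx":0,"ty":0,"tz":-0.05,"yaw":0,"claw":0},
    {"tx":0,"ty":0,"tz":-0.05,"yaw":0,"claw":0},
    {"tx":0,"ty":0,"tz":0,"yaw":0,"claw":0}
  ]
}}

```text
time_s: 18.7
position: [0.4427, 0.2002, 0.1383]
tool_rot: [[0.324, 0.946, 0.001], [0.946, -0.324, 0.0], [0.0, 0.001, -1.0]]
ft_force: [-1.1, -0.4, 6.7]
grip_width: 0.0
gripper_force: 3.2
```

Call:
{"api": "servo_tool", "payload": {
  "steps": [
    {"tx":0,"ty":0,"tz":-0.05,"yaw":0,"claw":0},
    {"tx":0,"ty":0,"tz":-0.05,"yaw":0,"claw":0},
    {"tx":0,"ty":0,"tz":0,"yaw":0,"claw":0}
  ]
}}

```text
time_s: 19.0
position: [0.4428, 0.2002, 0.1374]
tool_rot: [[0.324, 0.946, 0.001], [0.946, -0.324, 0.0], [0.0, 0.001, -1.0]]
ft_force: [-0.8, -1.8, 7.3]
grip_width: 0.0001
gripper_force: 3.3
```

Call:
{"api": "servo_tool", "payload": {
  "steps": [
    {"tx":0,"ty":0,"tz":-0.05,"yaw":0,"claw":0},
    {"tx":0,"ty":0,"tz":-0.05,"yaw":0,"claw":0},
    {"tx":0,"ty":0,"tz":0,"yaw":0,"claw":0}
  ]
}}

```text
time_s: 19.3
position: [0.4428, 0.2002, 0.1364]
tool_rot: [[0.324, 0.946, 0.001], [0.946, -0.324, 0.0], [0.0, 0.001, -1.0]]
ft_force: [-0.7, -1.1, 5.9]
grip_width: 0.0002
gripper_force: 3.4
```

Call:
{"api": "servo_tool", "payload": {
  "steps": [
    {"tx":0,"ty":0,"tz":-0.05,"yaw":0,"claw":0},
    {"tx":0,"ty":0,"tz":-0.05,"yaw":0,"claw":0},
    {"tx":0,"ty":0,"tz":0,"yaw":0,"claw":0}
  ]
}}

```text
time_s: 19.6
position: [0.4428, 0.2002, 0.1354]
tool_rot: [[0.324, 0.946, 0.001], [0.946, -0.324, 0.0], [0.0, 0.001, -1.0]]
ft_force: [-0.7, -1.1, 6.6]
grip_width: 0.0
gripper_force: 3.5
```

Call:
{"api": "servo_tool", "payload": {
  "steps": [
    {"tx":0,"ty":0,"tz":-0.05,"yaw":0,"claw":0},
    {"tx":0,"ty":0,"tz":-0.05,"yaw":0,"claw":0},
    {"tx":0,"ty":0,"tz":0,"yaw":0,"claw":0}
  ]
}}

```text
time_s: 19.9
position: [0.4429, 0.2002, 0.1345]
tool_rot: [[0.324, 0.946, 0.001], [0.946, -0.324, 0.0], [0.0, 0.001, -1.0]]
ft_force: [-1.0, -2.0, 7.7]
grip_width: -0.0004
gripper_force: 4.1
```

Call:
{"api": "servo_tool", "payload": {
  "steps": [
    {"tx":0,"ty":0,"tz":-0.05,"yaw":0,"claw":0},
    {"tx":0,"ty":0,"tz":0,"yaw":0,"claw":0}
  ]
}}

```text
time_s: 20.1
position: [0.443, 0.2002, 0.1343]
tool_rot: [[0.324, 0.946, 0.002], [0.946, -0.324, 0.0], [0.001, 0.001, -1.0]]
ft_force: [-1.6, -1.2, 10.4]
grip_width: 0.0002
gripper_force: 5.1
```

Rubber stop reached. I give it the same final press as at dock_a, then ease up slowly.

Call:
{"api": "servo_tool", "payload": {
  "steps": [
    {"tx":0,"ty":0,"tz":-0.04,"yaw":0,"claw":0},
    {"tx":0,"ty":0,"tz":0,"yaw":0,"claw":0}
  ]
}}

```text
time_s: 20.3
position: [0.4432, 0.2002, 0.1341]
tool_rot: [[0.324, 0.946, 0.002], [0.946, -0.324, 0.0], [0.001, 0.002, -1.0]]
ft_force: [-2.1, -1.0, 11.2]
grip_width: 0.0002
gripper_force: 5.9
```

Call:
{"api": "servo_tool", "payload": {
  "steps": [
    {"tx":0,"ty":0,"tz":0.15,"yaw":0,"claw":0},
    {"tx":0,"ty":0,"tz":0.15,"yaw":0,"claw":0},
    {"tx":0,"ty":0,"tz":0.15,"yaw":0,"claw":0},
    {"tx":0,"ty":0,"tz":0.2,"yaw":0,"claw":0},
    {"tx":0,"ty":0,"tz":0,"yaw":0,"claw":0}
  ]
}}

```text
time_s: 20.8
position: [0.4425, 0.2002, 0.1396]
tool_rot: [[0.324, 0.946, -0.0], [0.946, -0.324, 0.0], [0.0, -0.0, -1.0]]
ft_force: [-0.4, -0.2, 1.0]
grip_width: -0.0002
gripper_force: 0.4
```

Call:
{"api": "servo_tool", "payload": {
  "steps": [
    {"tx":0,"ty":0,"tz":0.5,"yaw":0,"claw":0},
    {"tx":0,"ty":0,"tz":2,"yaw":0,"claw":0},
    {"tx":0,"ty":0,"tz":3,"yaw":0,"claw":0},
    {"tx":0,"ty":0,"tz":3,"yaw":0,"claw":0},
    {"tx":0,"ty":0,"tz":2,"yaw":0,"claw":0},
    {"tx":0,"ty":0,"tz":0,"yaw":0,"claw":0},
    {"tx":0,"ty":0,"tz":0,"yaw":0,"claw":0},
    {"tx":0,"ty":0,"tz":0,"yaw":0,"claw":0}
  ]
}}

```text
time_s: 21.6
position: [0.4421, 0.2001, 0.2436]
tool_rot: [[0.324, 0.946, -0.002], [0.946, -0.324, -0.0], [-0.001, -0.002, -1.0]]
ft_force: [-0.2, 0.0, 0.0]
grip_width: 0.0001
gripper_force: 0.0
```

```bash
python3 - <<'E'
from h import *
im,d=env.get_image("scene"); P=cloud("scene",d); z=P[...,2]
m=(np.hypot(P[...,0]-.4425,P[...,1]-.2)<.045)&(z>.09)&(z<.15)
print(np.histogram(z[m],bins=np.arange(.09,.15,.005))[0],env.observe()["ft_force"])
cv2.imwrite("pics/end.png",im[...,::-1])
E
```

```text
[ 25  23  28  26  33 126  27   0   0   0   0] [-0.3587263  -0.023851    0.42158327]
```

View pics/end.png

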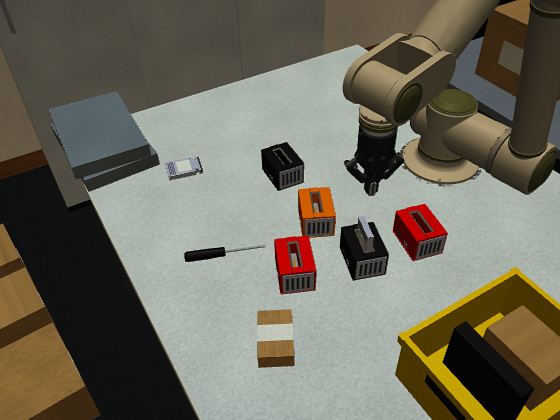

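The drive stays down in dock_b at (365,235), its top at about 0.12. Dock_a at (283,160) is empty, the other things have not moved, and the gripper is clear.

```bash
python3 -c "
from rig import env
print(env.close_job())"
```

```text
the job is handed in; nothing more can be done
None
```

The drive is now in dock_b and held down there by the catch, dock_a is empty, nothing else on the bench moved, and the job was handed in at about 22 s; no press read above about 12 N at the wrist.

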